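Light up the open waste bend with the torch from the holster

ROBOT

A 6-joint arm with a two-finger parallel gripper is mounted at the origin on the work surface. World frame = base frame: x ahead of the robot, y to its left, z up, the work surface at z = 0. Lengths are in mm, angles in rad, forces in N, time in s.
With the tool pointing down it reaches from about 275 to 1000 mm from the base axis. Payload 8.4 kg.
Tool frame: the origin (TCP) lies midway between the tips of the shut fingers; the grasp point (between the pads) lies 19 mm behind it; z points along the fingers, y is the line along which they close (so a half turn about z gives the same grasp; the last joint's range is limited). The gripper opens to 85 mm and grips with 20 to 120 N. Pads are 22 mm wide; open, the fingers measure 114 mm over their backs; the gripper's body (76 mm by 85 mm) begins 54 mm behind the grasp point. The pads swing forward as they close: fully open they stand 13 mm farther back than shut.
Start: joints at [-1.209, 0.353, 1.633, -0, 1.155, -0.002], TCP at [222.391, -584.098, 231.281] pointing down, gripper open.
Joint ranges: [-2.63, 2.63], [-0.92, 2.1], [0.06, 2.66], [-1.3, 4.44], [0, 2.69], [-3.02, 3.02]. Speed limits (rad/s): [2.22, 2.22, 2.79, 3.14, 3.14, 3.14].

INTERFACE

Orientations are given as [roll, pitch, yaw] about the fixed x, y, z axes, in that order (R = Rz(yaw) Ry(pitch) Rx(roll)).
In Python, from rig import telemetry, optics, r gives the robot as it stands.
- The arm moves only by the tool play_rows, never from a script. Its arguments are lists of equal length, an entry for each row: "dp": the shift along the tool's x, y, z in units of 40 mm (1.0 is 40 mm), a list of three; "rot": the turn, a rotation vector about the tool's x, y, z in units of 6 degrees (1.0 is 6 degrees), a list of three. In form: {"dp": [[tx, ty, tz], ...], "rot": [[ax, ay, az], ...]}. A call has 1 to 5 rows; each row is the pose to reach, as a shift and turn from the pose commanded when the call began, along the tool's axes at that moment; what a row does not reach only later rows make up. A row lasts 1/12 s, in which the tool goes at most 41.7 mm and 7.16 degrees, less where a joint would pass 70% of its speed; a pose out of reach is approached as far as the arm can. A call with a gripper value outside its range is refused whole. "fingers" is the opening, from 0 (shut) to 1 (fully open), set as the call begins (left out, the last holds). The fingers move at their own pace and stop on an object; "grip_force" is the grip in N (left out, the last holds). Time passes only in rows, so rows that repeat a pose let the fingers close. It gives the time, the measured TCP pose, the force, the opening and the grip force at its end, in the units of the state.
- telemetry.sense(): the state, without advancing time (a new reading comes with each control period).
- optics.grab_frame(name): name is "side" or "top" or "wrist"; returns a dict with "color" (384x512x3 uint8, red, green, blue), "mtx" (3x3 intrinsics, pixels), "R" (3x3) and "t" (3): a world point X has camera coordinates R X + t; the wrist camera has in their place "mount" (4x4, takes a point from camera to tool coordinates, whose origin is the TCP and whose axes are the flange's). Camera axes: x right, y down, z forward; pixel columns grow to the right and rows downward; lengths in mm; the calibration is good to about 2 mm. A picture is of the moment at which its call begins: read the wrist's pose just before it. There is no depth.
- r.sign_off(): hands the job in; it is judged then, once.
The state is a dict: "clock": time; "qpos": joint angles; "qvel": joint speeds; "joint_efforts": joint torques, N m; "eef_pos": TCP position; "tcp_rot": TCP orientation; "contact_force": force on the tool from outside, world axes, zero at the start; "wrist_torque": the same for the moment, N m; "opening": opening from 0.0 (shut) to 1.0 (fully open); "grasp_force": force on a finger pad.
Only numpy, scipy, OpenCV 4.12 (cv2) and the standard library are available. Lean on these libraries where they do the work, as an engineer would, in place of code of your own. Each camera call takes 0.05 s, during which the arm holds its last target. There are 200 camera calls.

TASK

The waste bend on the glass shelf has to be checked for a blockage. While the torch still stands in its holster, press its tail switch right down to turn it on and let it spring back; then draw the torch out, leave it switched on, turn it to the slant of the bend's mouth and hold it up so that it shines straight down the middle of the bend's open mouth, its lens 5 to 10 cm off the mouth. Do not touch the pipe or shift the other things on the shelf, and finish still holding the torch there, steady in the gripper: do not put it down.

Things in the scene. Friction and masses are not known exactly. Their poses are not given: they have to be found in the camera images.
- torch: Aluminium pocket torch, 128 mm long without its switch, about 0.15 kg, standing lens down in the holster. Head 34 mm across for 26 mm from the lens, narrowing by 36 mm to a barrel 25 mm across; tail cap 26 mm across from 115 to 128 mm. Origin: centre of the lens. z axis: from lens to tail (up in the holster); the beam leaves along -z. Yaw means nothing. Centre of mass about 60 mm from the lens.
- torch_tail (a point): Centre of the torch's tail face, 128 mm from the lens on the torch's axis; the black rubber switch stands on it.
- torch_switch (a joint): The torch's tail switch: a round rubber button 16 mm across, on the axis of the torch, standing 6 mm proud of the tail face. Travel in m towards the lens: 0 = out, 0.004 = fully down. Sprung: begins to move at 1 N, fully down takes 5 N; it comes out again when released.
- holster: Round black plastic cup on a 62 mm square foot plate screwed to the shelf (fixed). Origin: centre of its underside, on the shelf; z up. Cup 47 mm across outside, 38 mm inside, rim 50 mm above the origin, inner floor 5 mm above it. The torch's lens rests on that floor: its lowest 45 mm are inside, the rest stands clear above.
- bend: Grey polypropylene waste pipe, 50 mm across, that comes up through the shelf and ends in an open 45 degree bend; fixed. Origin: on the pipe's axis at the shelf's upper face, in a chrome collar 90 mm across. z is up; the open mouth leans to the body's -x side. Highest point (upper lip) 164 mm above the origin.
- bend_mouth (a point): Centre of the bend's open mouth, 51 mm towards the bend's -x and 141 mm above its origin. This point's z axis is the axis of the mouth, pointing out of it: 45 degrees above level, towards the bend's -x. The mouth is a round socket, 64 mm across outside, 56 mm inside, 46 mm deep.
- shelf: Glass shelf, 240 mm deep (x) and 900 mm long (y), fixed; everything here stands on it. Origin: on the work surface under its centre; its upper face is 40 mm above the origin.
- cabinet: Bystander: small white plastic cabinet with one clear swing door that faces the robot, 120 mm deep (x), 160 mm wide (y), 150 mm high, a knob standing out 35 mm from the door. Loose. Origin: centre of its underside.
- aerator: Bystander: chrome aerator housing of a tap, round, 28 mm across and 28 mm high. Loose. Origin: centre of its underside.
- flush_button: Bystander: round white flush button, 58 mm across and 21 mm high. Loose. Origin: centre of its underside.
- hex_key: Bystander: blue-handled hex key lying flat, 104 mm long (y), 12 mm thick, with a short bent steel end. Loose. Origin: on its underside near the middle.
There are look-alikes about, which are no part of the job. Of the things like the torch, leave any that is orange; of the rest the larger one is meant.

How it is judged:
By the outcome, as a careful person would: the job done as asked, in the order asked, and still so for the second after the job is handed in, while the arm keeps its last pose, push and grip.
It also fails if it takes over 51 s, if anything falls off the work surface, if the arm or the gripper's body presses on something with over 40 N, if the wrist force passes 120 N, or if a joint passes its speed limit or range.

## Working session

There is one attempt and no reset: what is moved stays moved. The work goes in short steps, Python scripts to look and compute and a tool call to move; the robot and the scene stay as the last step left them, time stands still between calls to the robot, and variables do not carry over. Pictures are saved under pics/ and viewed, at most 10 in all, crops included, and the job is handed in when it is done.

Besides the shell and the picture viewer there is one more tool, called after ">>>" as a command line: name --argument value ..., lists and objects as JSON in quotes. play_rows: Moves the arm, as the interface text tells. Its arguments: {"type":"object","properties":{"dp":{"type":"array"},"rot":{"type":"array"},"fingers":{"type":"number"},"grip_force":{"type":"number"}},"required":["dp","rot"]}

```bash
ls; mkdir -p pics; python3 - <<'E'
from rig import telemetry, optics, r
import cv2,pickle
print(telemetry.sense())
d={}
for n in ["side","top","wrist"]:
    f=optics.grab_frame(n); d[n]=f
    cv2.imwrite(f"pics/{n}0.png",f["color"][:,:,::-1])
    print(n,f["mtx"].round(1).tolist(),[ (k,f[k].round(3).tolist()) for k in f if k not in("color","mtx")])
pickle.dump(d,open("f0.pkl","wb"))
E
```

```text
pics
{'clock': 0.0, 'qpos': array([-1.20937957e+00,  3.53649692e-01,  1.63415602e+00,  3.33761872e-05,
        1.15519535e+00, -2.40114404e-03]), 'qvel': array([-0.00108004,  0.00010308,  0.00148257, -0.00052662,  0.00124927,
        0.00202248]), 'joint_efforts': array([ 3.44353946e-03, -6.05238891e+01, -3.42064583e+01,  1.31226034e-04,
        9.32964758e-03,  3.71153135e-06]), 'eef_pos': array([ 222.23966585, -583.63097762,  230.55135296]), 'tcp_rot': array([-3.14018432e+00, -3.38976928e-05,  3.63804381e-01]), 'contact_force': array([-0.37454435,  0.9359015 ,  0.23375782]), 'wrist_torque': array([-0.00890782, -0.02349212, -0.05844597]), 'grasp_force': 0.0, 'opening': 0.9985411533687781}
side [[456.1, 0.0, 258.5], [0.0, 456.1, 193.2], [0.0, 0.0, 1.0]] [('R', [[-0.882, -0.472, 0.009], [-0.349, 0.641, -0.684], [0.317, -0.606, -0.73]]), ('t', [552.024, 326.344, 857.794])]
top [[499.3, 0.0, 255.6], [0.0, 499.3, 193.9], [0.0, 0.0, 1.0]] [('R', [[0.016, -1.0, -0.007], [-0.989, -0.015, -0.145], [0.145, 0.009, -0.989]]), ('t', [8.898, 643.052, 1213.564])]
wrist [[284.1, 0.0, 253.5], [0.0, 284.1, 185.4], [0.0, 0.0, 1.0]] [('mount', [[-0.0, -0.961, -0.278, 69.588], [1.0, -0.0, -0.001, 0.703], [0.001, -0.278, 0.961, -143.197], [0.0, 0.0, 0.0, 1.0]])]
```

View pics/side0.png

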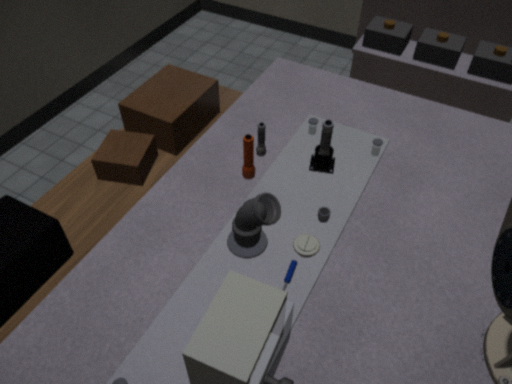

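View pics/top0.png

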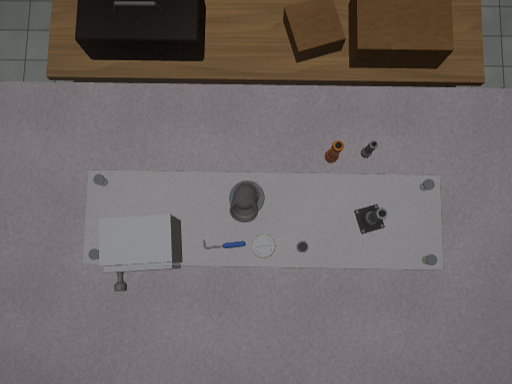

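The side and top views show the torch in its holster at side (325,140) and top (374,217). The bend is at side (250,220) and top (245,200), with its mouth leaning roughly towards the robot. Next I'll make enlarged crops.

```bash
python3 - <<'E'
import pickle,cv2,numpy as np
d=pickle.load(open("f0.pkl","rb"))
def crop(n,x,y,w,h,s):
    c=d[n]["color"][y:y+h,x:x+w,::-1]; c=cv2.convertScaleAbs(c,alpha=1.8)
    return cv2.resize(c,None,fx=s,fy=s,interpolation=cv2.INTER_CUBIC)
a=np.hstack([crop("side",290,110,60,70,4.28571)[:300,:256],crop("side",215,180,80,80,3.75)])
b=np.hstack([crop("top",340,190,60,70,4.28571)[:300,:256],crop("top",210,165,80,80,3.75)])
w=min(a.shape[1],b.shape[1]);im=np.vstack([a[:,:w],b[:,:w]])
print(im.shape);cv2.imwrite("pics/crop0.png",im)
E
```

```text
(600, 556, 3)
```

View pics/crop0.png

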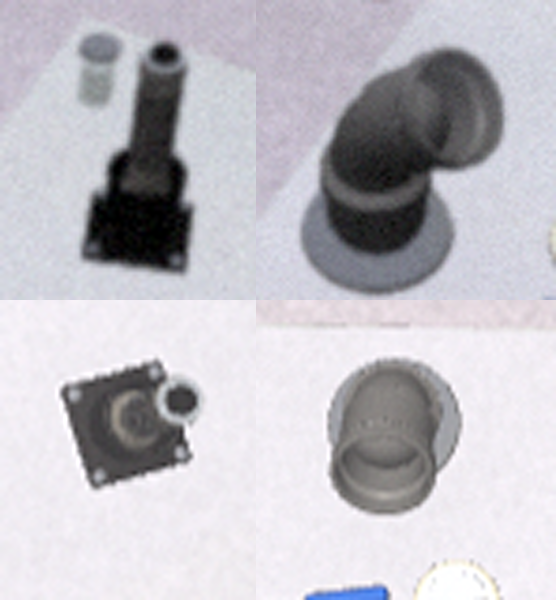

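The crop shows the tail at top (382.2,213.6) and side (328.5,122). The foot plate centre is at top (369.5,218.9), the collar centre at top (247.1,197.3), and the mouth centre at about top (244.1,209) and side (269.9,209.3).

```bash
cat > h.py <<'E'
import numpy as np,pickle
from scipy.spatial.transform import Rotation as Ro
def ray(f,uv):
    d=np.linalg.inv(f["mtx"])@np.array([uv[0],uv[1],1.]); R=f["R"];t=f["t"]
    d=R.T@d; return -R.T@t,d/np.linalg.norm(d)
def onz(f,uv,z):
    c,d=ray(f,uv); return c+d*(z-c[2])/d[2]
def tri(rs):
    A=np.zeros((3,3));b=np.zeros(3)
    for c,d in rs:
        P=np.eye(3)-np.outer(d,d);A+=P;b+=P@c
    return np.linalg.solve(A,b)
def proj(f,X):
    p=f["mtx"]@(f["R"]@np.asarray(X,float)+f["t"]);return p[:2]/p[2]
def wristcam(f,s):
    """give wrist frame R,t from state s read just before"""
    T=np.eye(4);T[:3,:3]=Ro.from_euler('xyz',s["tcp_rot"]).as_matrix();T[:3,3]=s["eef_pos"]
    C=np.linalg.inv(T@f["mount"]);f=dict(f);f["R"]=C[:3,:3];f["t"]=C[:3,3];return f
E
python3 - <<'E'
from h import *
d=pickle.load(open("f0.pkl","rb"));T,S=d["top"],d["side"]
print("tail tri",tri([ray(T,(382.2,213.6)),ray(S,(328.5,122))]), "top@179",onz(T,(382.2,213.6),179),"side@179",onz(S,(328.5,122),179))
print("foot",onz(T,(369.5,218.9),45))
o=onz(T,(247.1,197.3),44)
print("collar",o, "side",onz(S,((378-256)/3.75+215,241/3.75+180),44))
m=tri([ray(T,(244.1,209)),ray(S,(269.9,209.3))])
print("mouth",m,onz(T,(244.1,209),181),onz(S,(269.9,209.3),181))
E
```

```text
tail tri [ 583.57681509 -268.04086123  174.03512485] top@179 [ 583.19947371 -266.77607476  179.        ] side@179 [ 581.52206953 -261.86289215  179.        ]
foot [ 584.11960398 -267.69632034   45.        ]
collar [634.34131012  40.07365622  44.        ] side [625.53567983  52.18603837  44.        ]
mouth [585.22245686  41.62237619 172.67465308] [588.68604803  42.75320242 181.        ] [577.54019757  47.24757012 181.        ]
```

>>> play_rows --dp '[[0.68,-0.3,-0.2],[1.36,-0.6,-0.4],[2.04,-0.9,-0.6],[2.72,-1.2,-0.8],[3.4,-1.5,-1]]' --rot '[[0,0,0.7],[0,0,1.4],[0,0,2.1],[0,0,2.8],[0,0,3.47]]' --fingers 0

```text
clock: 0.57
eef_pos: [328.8, -478.5, 271.4]
tcp_rot: [-3.141, 0.0, -0.004]
contact_force: [1.3, -0.8, -0.8]
opening: 0.299
grasp_force: 0.0
```

>>> play_rows --dp '[[0.53,-0.53,-0.15],[1.06,-1.05,-0.3],[1.6,-1.57,-0.45],[2.12,-2.1,-0.6],[2.65,-2.62,-0.75]]' --rot '[[0,0,0],[0,0,0],[0,0,0],[0,0,0],[0,0,0]]'

```text
clock: 0.98
eef_pos: [434.8, -373.5, 301.4]
tcp_rot: [-3.141, 0.0, 0.0]
contact_force: [0.5, -0.6, 0.0]
opening: -0.001
grasp_force: 0.0
```

>>> play_rows --dp '[[0.53,-0.53,-0.15],[1.06,-1.05,-0.3],[1.6,-1.57,-0.45],[2.12,-2.1,-0.6],[2.65,-2.62,-0.75]]' --rot '[[0,0,0],[0,0,0],[0,0,0],[0,0,0],[0,0,0]]'

```text
clock: 1.4
eef_pos: [540.8, -268.6, 331.3]
tcp_rot: [-3.141, 0.0, 0.001]
contact_force: [0.2, -0.3, 0.6]
opening: 0.003
grasp_force: 0.0
```

```bash
python3 - <<'E'
from rig import telemetry, optics
from h import *
import cv2
s=telemetry.sense();f=wristcam(optics.grab_frame("wrist"),s)
pickle.dump(f,open("w1.pkl","wb"))
cv2.imwrite("pics/w1.png",cv2.convertScaleAbs(f["color"][:,:,::-1],alpha=1.6))
print(s["eef_pos"],[proj(f,p).round(1) for p in [(583.8,-267.5,179),(584,-267.7,45),(583.8,-267.5,173),s["eef_pos"]]])
E
```

```text
[ 540.75566056 -268.58185058  331.34894617] [array([251.9, 130.4]), array([252.6, 121.9]), array([251.9, 129.8]), array([252.1, 234.9])]
```

View pics/w1.png

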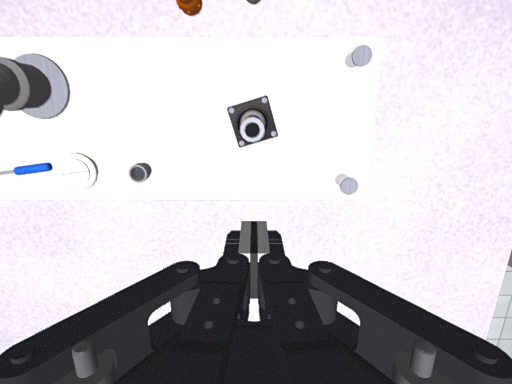

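The switch shows at wrist (252.5,130), which matches the 584,-267.5 estimate. I'll descend to just above it.

>>> play_rows --dp '[[0.3,0,0.5],[0.7,-0.02,1.3],[1.08,-0.03,2.1],[1.08,-0.03,2.9],[1.08,-0.03,3.4]]' --rot '[[0,0,0],[0,0,0],[0,0,0],[0,0,0],[0,0,0]]'

```text
clock: 1.87
eef_pos: [582.3, -267.9, 191.4]
tcp_rot: [-3.14, 0.004, 0.001]
contact_force: [-0.8, 0.2, 0.1]
opening: -0.002
grasp_force: 0.0
```

>>> play_rows --dp '[[0,0,0.12],[0,0,0.24],[0,0,0.35],[0,0,0.35],[0,0,0.35]]' --rot '[[0,0,0],[0,0,0],[0,0,0],[0,0,0],[0,0,0]]'

```text
clock: 2.28
eef_pos: [583.8, -269.1, 182.6]
tcp_rot: [3.141, -0.002, 0.0]
contact_force: [0.6, 0.1, 0.1]
opening: -0.002
grasp_force: 0.0
```

>>> play_rows --dp '[[0,-0.02,0.03],[0,-0.03,0.06],[0,-0.03,0.1],[0,-0.03,0.13],[0,-0.03,0.13]]' --rot '[[0,0,0],[0,0,0],[0,0,0],[0,0,0],[0,0,0]]'

```text
clock: 2.7
eef_pos: [583.6, -267.6, 176.4]
tcp_rot: [3.141, -0.001, 0.0]
contact_force: [0.3, 0.4, 2.9]
opening: 0.002
grasp_force: 1.8
```

>>> play_rows --dp '[[0,0,0.02],[0,0,0.04],[0,0,0.05],[0,0,0.05]]' --rot '[[0,0,0],[0,0,0],[0,0,0],[0,0,0]]'

```text
clock: 3.03
eef_pos: [583.9, -267.8, 175.0]
tcp_rot: [3.141, -0.001, 0.0]
contact_force: [-1.7, 0.0, 7.6]
opening: 0.001
grasp_force: 4.0
```

>>> play_rows --dp '[[0,0,0.02],[0,0,0.03],[0,0,0.03],[0,0,0.03]]' --rot '[[0,0,0],[0,0,0],[0,0,0],[0,0,0]]'

```text
clock: 3.37
eef_pos: [584.4, -268.1, 174.8]
tcp_rot: [3.14, -0.003, 0.0]
contact_force: [-1.7, 0.9, 13.7]
opening: 0.003
grasp_force: 7.1
```

It bottomed out at 13.7 N with no further travel, so I'll raise and release, then open.

>>> play_rows --dp '[[0,0,-0.2],[0,0,-0.6],[0,0,-1.1],[0,0,-1.6],[0,0,-2]]' --rot '[[0,0,0],[0,0,0],[0,0,0],[0,0,0],[0,0,0]]'

```text
clock: 3.78
eef_pos: [583.1, -267.5, 253.9]
tcp_rot: [-3.142, 0.0, 0.0]
contact_force: [0.3, 0.6, 0.1]
opening: 0.0
grasp_force: 0.0
```

>>> play_rows --dp '[[0,-0.8,-0.4],[0,-1.6,-0.8],[0,-2.4,-1.2],[0,-3.2,-1.6],[0,-4,-2]]' --rot '[[0,0,0],[0,0,0],[0,0,0],[0,0,0],[0,0,0]]' --fingers 1

```text
clock: 4.2
eef_pos: [582.5, -106.2, 333.2]
tcp_rot: [-3.141, 0.001, 0.0]
contact_force: [-0.1, -0.4, -0.6]
opening: 0.711
grasp_force: 0.0
```

>>> play_rows --dp '[[-0.2,-0.8,-0.2],[-0.4,-1.6,-0.4],[-0.6,-2.4,-0.6],[-0.8,-3,-0.8],[-0.8,-3,-0.8]]' --rot '[[0,0,0],[0,0,0],[0,0,0],[0,0,0],[0,0,0]]'

```text
clock: 4.62
eef_pos: [550.2, 16.2, 366.3]
tcp_rot: [-3.14, -0.001, 0.003]
contact_force: [-0.1, -0.8, 0.9]
opening: 1.0
grasp_force: 0.0
```

```bash
python3 - <<'E'
from rig import telemetry, optics
from h import *
import cv2
s=telemetry.sense();f=wristcam(optics.grab_frame("wrist"),s)
pickle.dump(f,open("w2.pkl","wb"))
T=optics.grab_frame("side"); pickle.dump(T,open("s2.pkl","wb"))
a=f["color"][:,:,::-1]; a=cv2.resize(a[:300,120:400],None,fx=2,fy=2,interpolation=cv2.INTER_CUBIC)
b=T["color"][100:200,280:350,::-1]; b=cv2.resize(b,(210,300),interpolation=cv2.INTER_CUBIC)
c=np.zeros((600,210,3),np.uint8);c[:300]=b
cv2.imwrite("pics/w2.png",cv2.convertScaleAbs(np.hstack([a,c]),alpha=1.4))
print(s["eef_pos"],[proj(f,p).round(1) for p in [(634,40,44),(587,43,181)]])
E
```

```text
[550.20328597  16.17329409 366.34766357] [array([238.5,  94.1]), array([229.9, 133.4])]
```

View pics/w2.png

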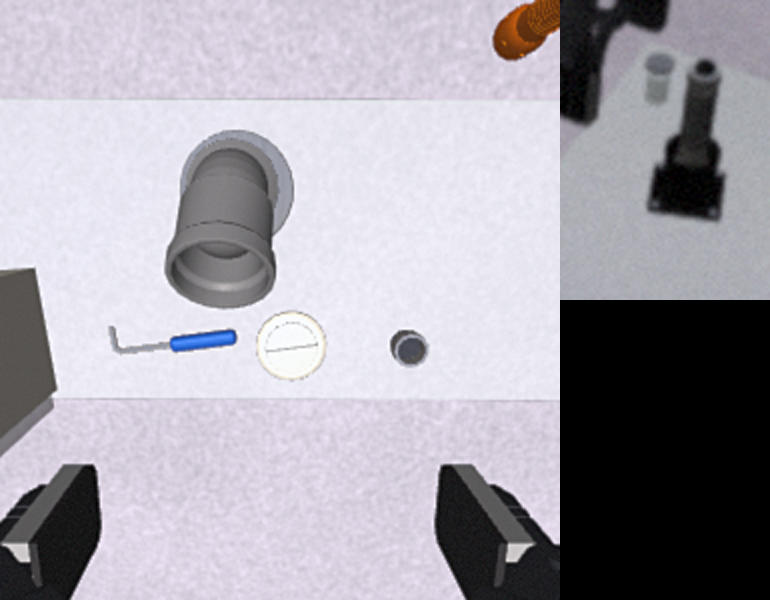

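In the wrist view the collar centre is near (238.8,93.3) and the mouth ellipse centre near (230,132), both within about 1.5 px of my estimate. I'll fit the bend's position and yaw and check the residuals, with an overlay.

```bash
python3 - <<'E'
from h import *
import cv2
from scipy.optimize import least_squares
d=pickle.load(open("f0.pkl","rb"));T,S=d["top"],d["side"];W=pickle.load(open("w2.pkl","rb"))
def pts(p):
    x,y,w=p;c,s=np.cos(w),np.sin(w)
    return np.array([x,y,42]),np.array([x-51*c,y-51*s,181])
obs=[(T,0,(247.1,197.3)),(W,0,(238.75,93.25)),(T,1,(244.1,209)),(W,1,(230,132)),(S,1,(269.9,209.3)),(S,0,(247.5,243.5))]
fun=lambda p,o:np.concatenate([proj(f,pts(p)[i])-uv for f,i,uv in o])
for o in (obs[:4],obs):
    q=least_squares(lambda p:fun(p,o),[634,40,0],loss="soft_l1",x_scale=[1,1,.02]);p=q.x
    print(p,pts(p)[1],fun(p,obs).round(1).reshape(-1,2).tolist())
p=least_squares(lambda p:fun(p,obs[:4]),[634,40,0],x_scale=[1,1,.02]).x
def draw(f,crop,s,alpha):
    x,y,w,h=crop;im=cv2.resize(cv2.convertScaleAbs(f["color"][y:y+h,x:x+w,::-1],alpha=alpha),None,fx=s,fy=s,interpolation=cv2.INTER_CUBIC)
    R=Ro.from_euler('z',p[2]).as_matrix();a=R@[-.7071,0,.7071];u=R@[0,1,0];v=np.cross(a,u);o,m=pts(p)
    for c,e1,e2,r,col in[(o,[1,0,0],[0,1,0],45,(0,0,255)),(m,u,v,32,(0,255,0)),(m,u,v,28,(255,255,0))]:
        q=[(proj(f,c+r*(np.cos(t)*np.array(e1)+np.sin(t)*np.array(e2)))-[x-.5,y-.5])*s-.5 for t in np.linspace(0,6.29,60)]
        cv2.polylines(im,[np.round(q).astype(int)],True,col,1)
    return im
im=np.hstack([draw(S,(205,180,90,90),4,1.8),draw(W,(185,55,90,110),360/110*1.0,1.2)[:360]])
cv2.imwrite("pics/ov.png",im);print(im.shape)
E
```

```text
[ 6.38150607e+02  3.96525103e+01 -6.41411432e-02] [587.25548015  42.92146604 181.        ] [[0.2, -1.4], [-0.0, -1.9], [-0.1, 0.6], [-0.0, 1.2], [-3.4, -3.3], [-2.2, -4.9]]
[ 6.35429715e+02  3.99625342e+01 -6.04838164e-02] [584.52297343  43.04532844 181.        ] [[0.1, -0.3], [-0.2, -0.1], [-0.2, 1.8], [-0.1, 3.6], [-2.2, -2.7], [-1.2, -4.4]]
(360, 655, 3)
```

View pics/ov.png

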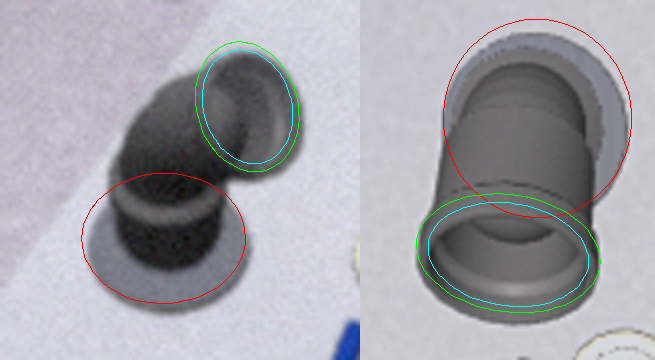

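The fits agree across y, but the collar and mouth disagree by about 4 mm along x. I'll tilt the tool to the working slant, which tests reach and gives a near-frontal wrist view of the mouth.

>>> play_rows --dp '[[-0.18,-0.07,0.19],[-0.36,-0.14,0.38],[-0.54,-0.21,0.57],[-0.72,-0.28,0.76],[-0.9,-0.35,0.95]]' --rot '[[0,0.75,0],[0,1.5,0],[0,2.25,0],[0,3,0],[0,3.75,0]]'

```text
clock: 5.13
eef_pos: [514.8, 25.2, 326.1]
tcp_rot: [3.141, -0.396, -0.001]
contact_force: [1.2, -0.8, -0.1]
opening: 1.002
grasp_force: 0.0
```

>>> play_rows --dp '[[-0.23,-0.07,0.11],[-0.46,-0.14,0.22],[-0.69,-0.21,0.33],[-0.92,-0.28,0.44],[-1.15,-0.33,0.55]]' --rot '[[0,0.75,0],[0,1.5,0],[0,2.25,0],[0,3,0],[0,3.75,0]]'

```text
clock: 5.55
eef_pos: [481.2, 37.5, 289.1]
tcp_rot: [3.139, -0.773, -0.001]
contact_force: [0.9, -1.9, -0.3]
opening: 0.999
grasp_force: 0.0
```

>>> play_rows --dp '[[0,0,0],[0,0,0]]' --rot '[[0,0,0],[0,0,0]]'

```text
clock: 5.72
eef_pos: [481.9, 37.2, 289.3]
tcp_rot: [3.135, -0.768, 0.002]
contact_force: [-0.1, -0.1, 0.6]
opening: 1.0
grasp_force: 0.0
```

```bash
python3 - <<'E'
from rig import telemetry, optics
from h import *
import cv2
s=telemetry.sense();f=wristcam(optics.grab_frame("wrist"),s)
pickle.dump(f,open("w3.pkl","wb"))
print(s["qpos"].round(3),s["eef_pos"],s["tcp_rot"])
m=np.array([587,43,181.]);c=proj(f,m).round().astype(int);print(c)
x,y=max(c[0]-80,0),max(c[1]-60,0)
im=cv2.resize(f["color"][y:y+120,x:x+160,::-1],None,fx=5,fy=5,interpolation=cv2.INTER_CUBIC)
print(x,y,im.shape);cv2.imwrite("pics/w3.png",cv2.convertScaleAbs(im,alpha=1.3))
E
```

```text
[ 0.152 -0.257  2.376 -0.406  0.283  2.071] [481.94734059  37.20026362 289.30329403] [ 3.13528986e+00 -7.67902101e-01  1.88705438e-03]
[247 172]
167 112 (600, 800, 3)
```

View pics/w3.png

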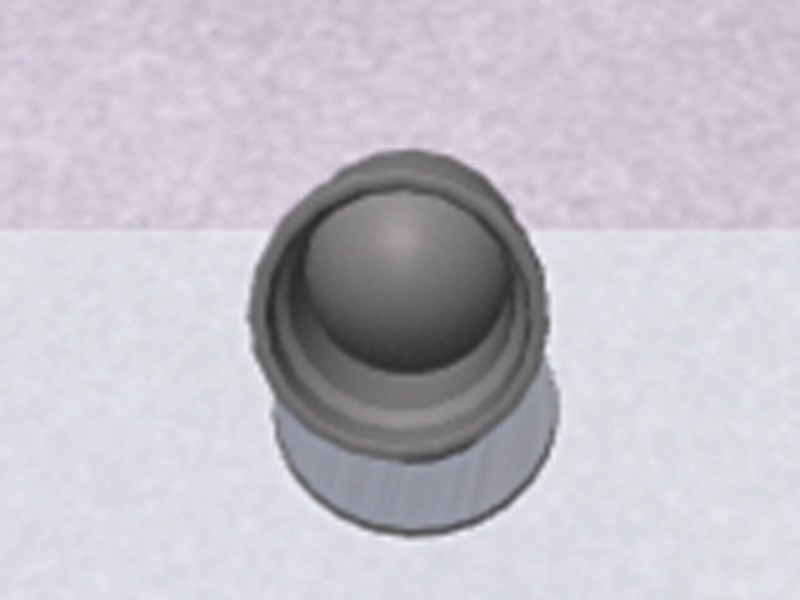

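The pose is reachable (q5 is 0.28). The outer rim spans columns 248–548 and rows 170–460 of the crop, so its centre is at wrist (246.6,175). That puts the mouth at about (584.3,43,181) with yaw about -0.06. Now back to the torch.

>>> play_rows --dp '[[0.21,0.5,0],[0.42,1,0],[0.63,1.5,0],[0.85,2,0],[1.06,2.5,0]]' --rot '[[0,-0.75,0],[0,-1.5,0],[0,-2.25,0],[0,-3,0],[0,-3.75,0]]'

```text
clock: 6.18
eef_pos: [516.4, -62.9, 324.6]
tcp_rot: [-3.139, -0.379, 0.001]
contact_force: [1.2, 0.6, 1.1]
opening: 1.001
grasp_force: 0.0
```

>>> play_rows --dp '[[0.12,0.5,0.1],[0.24,1,0.2],[0.36,1.5,0.31],[0.48,2,0.42],[0.6,2.5,0.52]]' --rot '[[0,-0.75,0],[0,-1.5,0],[0,-2.25,0],[0,-3,0],[0,-3.75,0]]'

```text
clock: 6.6
eef_pos: [545.1, -163.0, 311.5]
tcp_rot: [-3.138, 0.015, 0.0]
contact_force: [-0.2, 1.5, -0.4]
opening: 1.003
grasp_force: 0.0
```

>>> play_rows --dp '[[0,0,0],[0,0,0]]' --rot '[[0,0,0],[0,0,0]]'

```text
clock: 6.77
eef_pos: [544.9, -162.5, 309.8]
tcp_rot: [-3.139, 0.013, -0.001]
contact_force: [-0.5, 0.3, -0.6]
opening: 0.999
grasp_force: 0.0
```

>>> play_rows --dp '[[0.2,0.53,0.35],[0.39,1.05,0.7],[0.58,1.58,1.05],[0.97,2.63,1.75],[0.97,2.63,1.75]]' --rot '[[0,0.06,0],[0,0.12,0],[0,0.12,0],[0,0.12,0],[0,0.12,0]]'

```text
clock: 7.18
eef_pos: [580.6, -269.5, 237.9]
tcp_rot: [3.141, 0.0, -0.002]
contact_force: [-0.6, 1.0, -0.1]
opening: 0.997
grasp_force: 0.0
```

>>> play_rows --dp '[[0,0,0],[0,0,0]]' --rot '[[0,0,0],[0,0,0]]'

```text
clock: 7.35
eef_pos: [580.1, -266.9, 240.2]
tcp_rot: [3.141, 0.001, -0.003]
contact_force: [-0.4, 0.0, 0.7]
opening: 0.998
grasp_force: 0.0
```

>>> play_rows --dp '[[0.05,0.01,0.4],[0.09,0.02,1.0],[0.09,0.02,1.7],[0.09,0.02,2.3],[0.09,0.02,2.6]]' --rot '[[0,0,0],[0,0,0],[0,0,0],[0,0,0],[0,0,0]]'

```text
clock: 7.77
eef_pos: [582.7, -266.6, 134.7]
tcp_rot: [3.141, 0.002, -0.001]
contact_force: [0.5, 0.2, 0.0]
opening: 1.002
grasp_force: 0.0
```

>>> play_rows --dp '[[0,0,0.2],[0,0,0.4],[0,0,0.48],[0,0,0.48]]' --rot '[[0,0,0],[0,0,0],[0,0,0],[0,0,0]]'

```text
clock: 8.1
eef_pos: [583.8, -268.6, 117.0]
tcp_rot: [3.139, 0.001, -0.003]
contact_force: [-0.2, 1.0, -0.6]
opening: 1.0
grasp_force: 0.0
```

Positioned around the barrel. I'll close firmly.

>>> play_rows --dp '[[0,0,0],[0,0,0],[0,0,0],[0,0,0],[0,0,0]]' --rot '[[0,0,0],[0,0,0],[0,0,0],[0,0,0],[0,0,0]]' --fingers 0 --grip_force 50

```text
clock: 8.52
eef_pos: [583.7, -268.9, 116.9]
tcp_rot: [3.139, 0.001, -0.003]
contact_force: [0.4, -2.1, 0.4]
opening: 0.306
grasp_force: 0.3
```

>>> play_rows --dp '[[0,0,0],[0,0,0],[0,0,0],[0,0,0],[0,0,0]]' --rot '[[0,0,0],[0,0,0],[0,0,0],[0,0,0],[0,0,0]]'

```text
clock: 8.93
eef_pos: [583.7, -268.9, 116.9]
tcp_rot: [3.139, 0.001, -0.003]
contact_force: [0.0, 1.2, 5.9]
opening: 0.281
grasp_force: 48.7
```

>>> play_rows --dp '[[0,0,-0.2],[0,0,-0.5],[0,0,-0.9],[0,0,-1.4],[0,0,-2]]' --rot '[[0,0,0],[0,0,0],[0,0,0],[0,0,0],[0,0,0]]'

```text
clock: 9.35
eef_pos: [582.9, -268.3, 197.1]
tcp_rot: [3.14, 0.003, -0.003]
contact_force: [-0.1, -0.5, -0.9]
opening: 0.282
grasp_force: 48.9
```

>>> play_rows --dp '[[0,0,-0.5],[0,0,-1],[0,0,-1.5],[0,0,-2],[0,0,-2]]' --rot '[[0,0,0],[0,0,0],[0,0,0],[0,0,0],[0,0,0]]'

```text
clock: 9.77
eef_pos: [585.4, -269.2, 281.9]
tcp_rot: [3.136, -0.005, -0.003]
contact_force: [1.1, 0.2, -0.5]
opening: 0.279
grasp_force: 48.9
```

```bash
python3 - <<'E'
from rig import telemetry, optics
from h import *
import cv2
s=telemetry.sense();print(s["eef_pos"],s["tcp_rot"],s["contact_force"])
S=optics.grab_frame("side");T=optics.grab_frame("top");f=wristcam(optics.grab_frame("wrist"),s)
a=S["color"][60:210,260:400,::-1];b=T["color"][140:290,320:460,::-1];c=f["color"][150:300,186:326,::-1]
im=np.hstack([cv2.resize(i,None,fx=1.9,fy=1.9,interpolation=cv2.INTER_CUBIC) for i in(a,b,c)])
cv2.imwrite("pics/l.png",cv2.convertScaleAbs(im,alpha=1.4));print(im.shape)
E
```

```text
[ 585.43433793 -269.20850888  281.85694018] [ 3.13611032e+00 -4.86748086e-03 -2.87903990e-03] [ 1.12453663  0.19127755 -0.48097067]
(285, 798, 3)
```

View pics/l.png

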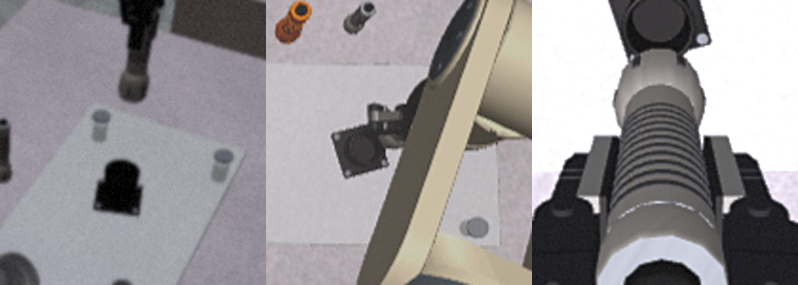

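The torch is clear of the holster and in line with the tool. I'll carry it towards the bend while tilting.

>>> play_rows --dp '[[-0.25,-0.3,-0.2],[-0.5,-0.6,-0.4],[-0.75,-0.9,-0.6],[-1,-1.2,-0.8],[-1.25,-1.5,-1]]' --rot '[[0,0.75,0],[0,1.5,0],[0,2.25,0],[0,3,0],[0,3.75,0]]'

```text
clock: 10.33
eef_pos: [532.6, -207.3, 315.1]
tcp_rot: [3.14, -0.393, -0.002]
contact_force: [1.3, 0.0, -0.9]
opening: 0.279
grasp_force: 48.9
```

>>> play_rows --dp '[[-0.2,-0.5,-0.03],[-0.4,-1,-0.06],[-0.6,-1.5,-0.09],[-0.8,-2,-0.12],[-1.02,-2.5,-0.15]]' --rot '[[0,0.75,0],[0,1.5,0],[0,2.25,0],[0,3,0],[0,3.75,0]]'

```text
clock: 10.75
eef_pos: [492.4, -107.6, 304.6]
tcp_rot: [3.138, -0.785, -0.002]
contact_force: [2.7, 2.3, -1.0]
opening: 0.282
grasp_force: 49.0
```

>>> play_rows --dp '[[0,0,0],[0,0,0],[0,0,0]]' --rot '[[0,0,0],[0,0,0],[0,0,0]]'

```text
clock: 11.0
eef_pos: [494.3, -108.2, 305.9]
tcp_rot: [3.137, -0.783, 0.0]
contact_force: [0.6, -0.5, -1.5]
opening: 0.277
grasp_force: 49.1
```

```bash
cat > go.py <<'E'
from rig import telemetry
from h import *
m=np.array([584.3,43,181.]);psi=-.06
Rt=Ro.from_euler('xyz',[np.pi,-np.pi/4,psi]); a=-Rt.as_matrix()[:,2]
tgt=m+(73+72)*a
s=telemetry.sense();Rc=Ro.from_euler('xyz',s["tcp_rot"])
print(s["clock"],s["eef_pos"],s["tcp_rot"],"q",s["qpos"].round(2),"tgt",tgt)
print("dp",(Rc.inv().apply(tgt-s["eef_pos"])/40).round(3),"rot",(np.degrees((Rc.inv()*Rt).as_rotvec())/6).round(3))
lens=s["eef_pos"]+72*Rc.as_matrix()[:,2];z=Rc.as_matrix()[:,2];k=(m-lens)@z
print("dist",k,"off",np.linalg.norm(lens+k*z-m),"ang",np.degrees(np.arccos(-z@a)))
E
python3 go.py
```

```text
11.0 [ 494.27043958 -108.24593138  305.90694464] [ 3.13742605e+00 -7.82734319e-01  2.89050522e-04] q [-0.41 -0.22  2.32  0.77  0.41  0.55] tgt [481.95401624  49.14813856 283.53048327]
dp [-0.612 -3.936  0.164] rot [-0.367  0.025  0.408]
dist 79.44765291423889 off 153.7725812785217 ang 2.205386517637606
```

>>> play_rows --dp '[[-0.06,-0.39,0.02],[-0.12,-0.79,0.03],[-0.18,-1.18,0.05],[-0.24,-1.57,0.06],[-0.3,-1.97,0.08]]' --rot '[[-0.04,0,0.04],[-0.07,0,0.08],[-0.11,0.01,0.12],[-0.15,0.01,0.16],[-0.18,0.01,0.2]]'

```text
clock: 11.42
eef_pos: [489.6, -33.3, 296.3]
tcp_rot: [3.139, -0.785, -0.029]
contact_force: [-0.3, -0.9, -1.5]
opening: 0.28
grasp_force: 49.3
```

>>> play_rows --dp '[[-0.05,-0.3,0.02],[-0.1,-0.6,0.03],[-0.15,-0.9,0.05],[-0.2,-1.2,0.06],[-0.25,-1.5,0.07]]' --rot '[[-0.04,0,0.04],[-0.07,0,0.08],[-0.11,0.01,0.12],[-0.15,0.01,0.16],[-0.18,0.01,0.2]]'

```text
clock: 11.83
eef_pos: [486.6, 20.3, 287.5]
tcp_rot: [3.14, -0.783, -0.055]
contact_force: [1.2, 0.8, -2.0]
opening: 0.282
grasp_force: 49.3
```

>>> play_rows --dp '[[0,0,0],[0,0,0],[0,0,0]]' --rot '[[0,0,0],[0,0,0],[0,0,0]]'

```text
clock: 12.08
eef_pos: [485.6, 20.1, 286.8]
tcp_rot: [3.139, -0.781, -0.053]
contact_force: [0.5, -0.2, -1.6]
opening: 0.277
grasp_force: 49.3
```

```bash
python3 go.py
```

```text
12.0833 [485.63536233  20.14907184 286.8001164 ] [ 3.13940309 -0.78131792 -0.05262442] q [ 0.13 -0.25  2.38 -0.52  0.26  2.21] tgt [481.95401624  49.14813856 283.53048327]
dp [-0.15  -0.719 -0.035] rot [-0.029  0.039  0.05 ]
dist 71.59349919053282 off 28.834827295100634 ang 0.29041886514567017
```

>>> play_rows --dp '[[-0.04,-0.2,-0.01],[-0.08,-0.4,-0.02],[-0.12,-0.6,-0.03],[-0.15,-0.72,-0.035],[-0.15,-0.72,-0.035]]' --rot '[[-0.01,0.01,0.02],[-0.02,0.02,0.03],[-0.03,0.03,0.04],[-0.03,0.04,0.05],[-0.03,0.04,0.05]]'

```text
clock: 12.5
eef_pos: [481.5, 49.3, 283.3]
tcp_rot: [-3.141, -0.785, -0.061]
contact_force: [0.6, -0.2, -1.3]
opening: 0.284
grasp_force: 49.4
```

>>> play_rows --dp '[[0,0,0],[0,0,0],[0,0,0],[0,0,0]]' --rot '[[0,0,0],[0,0,0],[0,0,0],[0,0,0]]'

```text
clock: 12.83
eef_pos: [481.3, 48.9, 283.3]
tcp_rot: [-3.14, -0.786, -0.063]
contact_force: [0.0, -0.0, -2.0]
opening: 0.286
grasp_force: 49.4
```

```bash
python3 go.py; python3 - <<'E'
from rig import telemetry, optics
from h import *
import cv2
s=telemetry.sense();S=optics.grab_frame("side");f=wristcam(optics.grab_frame("wrist"),s);T=optics.grab_frame("top")
pickle.dump((S,f,T),open("e.pkl","wb"))
a=cv2.resize(S["color"][150:270,200:340,::-1],(350,300),interpolation=cv2.INTER_CUBIC)
b=cv2.resize(f["color"][80:272,141:365,::-1],(350,300),interpolation=cv2.INTER_CUBIC)
c=cv2.resize(T["color"][150:270,180:320,::-1],(350,300),interpolation=cv2.INTER_CUBIC)
im=np.vstack([np.hstack([a,b]),np.hstack([c,c*0])])
cv2.imwrite("pics/e.png",cv2.convertScaleAbs(im,alpha=1.3))
E
```

```text
12.8333 [481.29045132  48.86087946 283.29344266] [-3.14018069 -0.78560368 -0.06293686] q [ 0.25 -0.24  2.39 -0.78  0.32  2.55] tgt [481.95401624  49.14813856 283.53048327]
dp [ 0.016 -0.008  0.007] rot [ 0.006 -0.002 -0.02 ]
dist 73.28845010563839 off 0.7291801043853899 ang 0.03990058332670905
```

View pics/e.png

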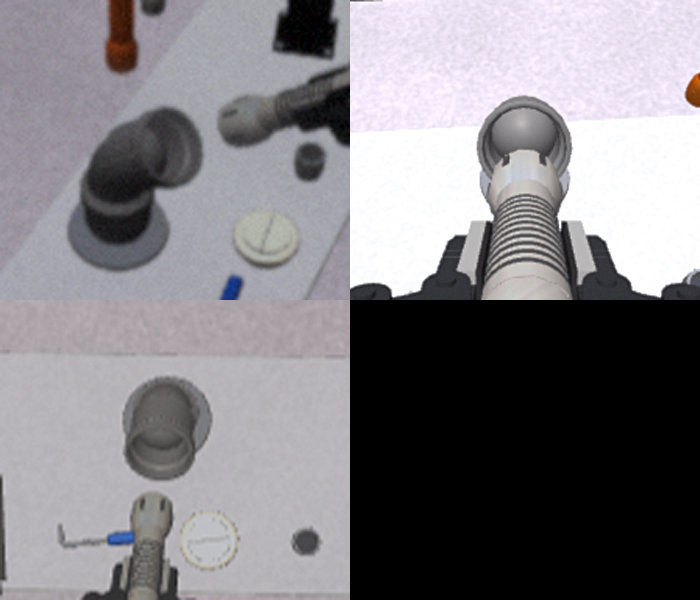

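The side, wrist and top views show the torch pointing into the mouth with a clear gap. I'll check alignment and light numerically.

```bash
python3 - <<'E'
from h import *
S,W,T=pickle.load(open("e.pkl","rb"));d=pickle.load(open("f0.pkl","rb"))
m=np.array([584.3,43,181.]);R=Ro.from_euler('xyz',[-3.1402,-.7856,-.063]).as_matrix();z=R[:,2];p=np.array([481.3,48.9,283.3])
for n,f,o in(("top",T,(180,150,2.5,0,300)),("side",S,(200,150,2.5,0,0)),("wrist",W,(141,80,1.5625,350,0))):
    print(n,[((proj(f,q)-o[:2])*o[2]+o[3:]).round(1).tolist() for q in(m,p+72*z,p+(72-40)*z)])
s0=d["side"]["color"].astype(int).sum(2);s1=S["color"].astype(int).sum(2)
print("mouth brightness side",s0[200:218,260:276].mean(),s1[200:218,260:276].mean(),"pipe",s0[215:225,240:250].mean(),s1[215:225,240:250].mean())
t0=d["top"]["color"].astype(int).sum(2);t1=T["color"].astype(int).sum(2)
print("top mouth",t0[204:214,238:250].mean(),t1[204:214,238:250].mean())
E
```

```text
top [[159.9, 452.4], [153.6, 506.6], [149.7, 538.5]]
side [[169.5, 141.5], [233.1, 123.0], [271.2, 111.6]]
wrist [[524.0, 145.1], [524.1, 180.1], [523.7, 209.5]]
mouth brightness side 138.67708333333334 151.53125 pipe 79.27 87.1
top mouth 194.51666666666668 202.69166666666666
```

```bash
python3 - <<'E'
from h import *
import cv2
S,W,T=pickle.load(open("e.pkl","rb"));d=pickle.load(open("f0.pkl","rb"));S0=d["side"]
print("tail pred",proj(S0,(583.7,-267.6,179)),"obs 328.5 121.7; foot pred",proj(S0,(584,-267.7,43)))
D=np.abs(S["color"].astype(int)-S0["color"]).sum(2);D=cv2.GaussianBlur(D.astype(np.float32),(0,0),1)
M=(D>70).astype(np.uint8);M[:, :284]=0;M[:185]=0;M[215:]=0;M[:,316:]=0
for c in range(284,316,2):
    r=np.where(M[:,c])[0]; print(c,(r.min(),r.max(),(r.min()+r.max())/2) if len(r) else None,end=' ')
R=Ro.from_euler('xyz',[-3.1402,-.7856,-.063]).as_matrix();z=R[:,2];p=np.array([481.3,48.9,283.3])
print([proj(S,p+k*z).round(1) for k in(72,46,20)])
# holster foot & mouth dark blobs at f0 side
m=np.array([584.3,43,181.]);a=-z;u=R[:,1];v=R[:,0]
q=np.array([proj(S,m+32*(np.cos(t)*u+np.sin(t)*v)) for t in np.linspace(0,6.28,60)]);print("mouth bbox side",q.min(0),q.max(0))
print("bg vs pipe cols row210", S0["color"][205:222:4,270:290].sum(2).tolist(), S0["color"][186:200,266].sum(1).tolist(), S0["color"][218:232,272].astype(int).sum(1).tolist())
E
```

```text
tail pred [328.56177038 120.39194295] obs 328.5 121.7; foot pred [322.07715215 162.62015046]
284 None 286 None 288 (np.int64(195), np.int64(203), np.float64(199.0)) 290 (np.int64(193), np.int64(207), np.float64(200.0)) 292 (np.int64(192), np.int64(208), np.float64(200.0)) 294 (np.int64(190), np.int64(208), np.float64(199.0)) 296 (np.int64(189), np.int64(208), np.float64(198.5)) 298 (np.int64(189), np.int64(208), np.float64(198.5)) 300 (np.int64(190), np.int64(208), np.float64(199.0)) 302 (np.int64(190), np.int64(207), np.float64(198.5)) 304 (np.int64(190), np.int64(206), np.float64(198.0)) 306 (np.int64(190), np.int64(206), np.float64(198.0)) 308 (np.int64(189), np.int64(204), np.float64(196.5)) 310 (np.int64(188), np.int64(202), np.float64(195.0)) 312 (np.int64(186), np.int64(202), np.float64(194.0)) 314 (np.int64(186), np.int64(201), np.float64(193.5)) [array([293.3, 199.2]), array([303. , 196.3]), array([313.3, 193.2])]
mouth bbox side [254.63822139 190.49006434] [280.42671038 222.89405432]
bg vs pipe cols row210 [[133, 135, 162, 164, 165, 148, 153, 153, 157, 201, 272, 330, 362, 358, 359, 362, 353, 358, 357, 367], [147, 143, 147, 167, 197, 189, 162, 162, 166, 172, 229, 309, 356, 358, 355, 363, 359, 350, 356, 360], [150, 148, 152, 181, 213, 215, 183, 163, 156, 175, 207, 325, 350, 362, 368, 359, 357, 365, 357, 352], [165, 155, 173, 195, 188, 180, 155, 159, 168, 200, 295, 344, 360, 358, 358, 354, 356, 362, 365, 367], [170, 165, 159, 144, 146, 169, 206, 283, 339, 361, 359, 361, 361, 363, 361, 365, 364, 361, 354, 357]] [358, 359, 363, 357, 352, 338, 282, 194, 121, 116, 116, 120, 129, 124] [180, 182, 186, 159, 140, 178, 264, 337, 364, 366, 358, 358, 359, 346]
```

Relative to the mouth, the torch aligns within about 1–2 px in all three views, with a gap of about 73 mm. I'm handing in.

```bash
python3 -c "
from rig import r
print(r.sign_off())"
```

```text
the job is handed in; nothing more can be done
None
```

I pressed the torch's switch right down and released it, drew the torch out, and am holding it steady on the axis of the bend's mouth, its lens about 73 mm off; no picture showed the light itself, so that it is on rests on the switch having reached its stop at 13.7 N.

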